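Take the filter cartridge out of the dust extractor's bayonet mount

TASK

Take the blue filter cartridge out of the dust extractor: press the red release button fully down, twist the cartridge counter-clockwise (seen from above), somewhere between an eighth and a quarter of a turn, until you feel its stop, and lift it straight off without forcing button or mount. Then stand it gently upright on its foot in the steel tray, let go of it, and leave the other things on the bench where they are.

Things in the scene. Friction and masses are not known exactly. Their poses are not given: they have to be found in the camera images.
- dock: Green extractor head, a fixed box 190 (x) x 200 (y) x 50 mm high. Origin: centre of its underside; z up. On its top face, around its z axis, is the aluminium bayonet collar that holds the cartridge; the red release button stands on the -x side. The button or head is damaged if the robot presses on it with more than 35 N.
- collar_top (a point): On the dock's z axis, 64 mm above the table: the collar's top. Collar: 87 mm outside diameter, 14 mm high, with two inward tabs (inner radius 28.5 mm, underside 8 mm over the dock's top face) and two opposite gaps of 44 degrees between them. Locked, the cartridge's lugs lie under the tabs; they pass up only through the gaps, with about 5 degrees to spare either way.
- collar_seat (a point): On the dock's z axis at the top face, 50 mm above the table: the cartridge's seat. The gaps' place differs and is not measured: 0.80 to 1.60 rad counter-clockwise from locked, where the lugs meet two orange sprung stops and are centred in the gaps. A stop resists with 0.06 N m at touch plus 0.06 N m per 0.01 rad; before it only friction, mostly below 0.1 N m. Over 40 N between cartridge and mount breaks it.
- release (a joint): Red release button, travel in m: 0 = up (locking), 0.008 = fully down. It locks the cartridge against turning by a pin behind a lug; the pin is free of the lug beyond 0.0065. It slides down against a steady friction of 3.5 N, ends on a hard stop, and stays where it is left (no return spring). More than 35 N on it breaks it.
- release_top (a point): Centre of the red button's top face, 26 mm diameter. It lies at x -78 mm, y 0 in the frame of dock, 80 mm above the table when up and 72 mm when fully down.
- cartridge: Blue filter cartridge, 0.21 to 0.42 kg: a drum 52 mm in diameter, 40 mm high, with white pleats, a black grip bar on top and two steel lugs at the foot along its x and -x (70 mm over their ends, 16 mm wide, 6 mm high). Origin: centre of its underside; z up. Locked, it stands on the seat, its x along the dock's x, with 2.5 mm sideways and 2 mm upward play. Lifted over 25 mm it is clear of the mount.
- cartridge_grip (a point): On the cartridge's axis, 57 mm above its foot, in its black grip bar: 56 mm long (along the cartridge's x), 18 mm thick (along its y), from 39 to 71 mm above the foot, flat sides, a white stripe on top at the +x end.
- tray: Fixed, empty, open steel tray, 150 x 150 mm outside, 25 mm high, walls 4 mm, floor 4 to 5 mm thick, left or right of the dock. Origin: centre of its underside; z up. The cartridge is damaged if it meets the floor faster than 0.4 m/s (a drop of about 10 mm).
- carving: Fixed carved plaster tile 130 x 130 x 51 mm, on the side of the dock where the tray is not. Origin: centre of its underside.
- spare: Spare cartridge of the same shape, but white with a grey bar, standing on the bench beyond the dock. Leave alone. Origin: centre of its underside.
- mallet: Hammer with wooden handle, 260 mm, lying on the bench. Leave alone. Origin about its middle.
- chisel: Stone chisel 235 mm long, wooden handle, lying along its x. Leave alone. Origin about its middle, at the table.
- rasp: Rasp 250 mm long with orange handle, lying along its x. Leave alone. Origin about its middle, at the table.
- sander: Cork sanding block 110 x 65 x 33 mm. Leave alone. Origin: centre of its underside.
- jar: Brown stoneware jar 68 mm in diameter, 90 mm high. Leave alone. Origin: centre of its underside.
Mind the look-alikes: they are no part of the job. What is meant by the cartridge is not green, pink or turquoise, and is the smaller of those in its own colour.

How it is judged:
By the outcome, as a careful person would: the job done as asked, in the order asked, and still so for the second after the job is handed in, with the robot touching nothing.
It also fails if it takes over 72 s, if anything falls off the work surface, if the arm or the gripper's body presses on something with over 40 N, if the wrist force passes 120 N, or if a joint passes its speed limit or range.

ROBOT

A 6-joint arm with a two-finger parallel gripper is mounted at the origin on the work surface. World frame = base frame: x ahead of the robot, y to its left, z up, the work surface at z = 0. Lengths are in mm, angles in rad, forces in N, time in s.
With the tool pointing down it reaches from about 350 to 775 mm from the base axis. Payload 7.3 kg.
Tool frame: the origin (TCP) lies midway between the tips of the shut fingers; the grasp point (between the pads) lies 19 mm behind it; z points along the fingers, y is the line along which they close (so a half turn about z gives the same grasp; the last joint's range is limited). The gripper opens to 92 mm and grips with 3 to 60 N. Pads are 19 mm wide; open, the fingers measure 130 mm over their backs; the gripper's body (75 mm by 190 mm) begins 47 mm behind the grasp point.
Start: joints at [-1.496, 0.342, 1.524, -0, 1.275, -0.146], TCP at [115.002, -512.269, 226.741] pointing down, gripper open.
Joint ranges: [-2.53, 2.53], [-0.77, 2.02], [0.04, 2.7], [-1, 4.14], [0.28, 2.66], [-3.11, 3.11]. Speed limits (rad/s): [2.57, 2.57, 3.14, 3.14, 3.14, 3.14].

INTERFACE

Orientations are given as [roll, pitch, yaw] about the fixed x, y, z axes, in that order (R = Rz(yaw) Ry(pitch) Rx(roll)).
In Python, from plant import bot gives the robot as it stands. The module is installed in compiled form; this text tells all that it offers.
- The arm moves only by the shell command python3 -m crank 'ROWS' [OPENING]. ROWS is JSON, a list of rows, each a list of 6 numbers: the shift along the tool's x, y, z in m, then the turn, a rotation vector about the tool's x, y, z in rad. In form: [[dx, dy, dz, wx, wy, wz], ...]. A call has 1 to 5 rows; each row shifts and turns the commanded pose from where the row before left it, along the tool's axes as they then stand; what a row does not reach is not made up. A row lasts 1/8 s, in which the tool goes at most 62.5 mm and 10.7 degrees, less where a joint would pass 70% of its speed; a pose out of reach is approached as far as the arm can. A call is refused whole if a number of a shift passes 0.0625 or a number of a turn 0.188, either way. A call with a gripper value outside its range is refused whole. OPENING is the opening in per cent of the stroke, from 0 (shut) to 100 (fully open), set as the call begins (- or left out, the last holds). The fingers move at their own pace and stop on an object; the grip force is fixed at half the most. Time passes only in rows, so rows that do not move let the fingers close. It gives the time, the measured TCP pose, the force, the opening and the grip force at its end, in the units of the state.
- bot.get_obs(): the state, without advancing time (a new reading comes with each control period).
- bot.capture(name): name is "scene" or "side" or "wrist"; returns a dict with "color" (420x560x3 uint8, blue, green, red), "fov_y" (degrees; the focal length in pixels is half the picture's height over the tangent of half this angle, whatever the lens; pixels are square), "cx", "cy" (the principal point, pixels), "extrinsics" (4x4, takes a point from world to camera coordinates); the wrist camera has in their place "tool_from_camera" (4x4, takes a point from camera to tool coordinates, whose origin is the TCP and whose axes are the flange's). Camera axes: x right, y up, looking along -z (the intrinsics and any distortion apply to the point x, -y, -z); pixel columns grow to the right and rows downward; lengths in mm; the calibration is good to about 2 mm. A picture is of the moment at which its call begins: read the wrist's pose just before it. There is no depth.
- bot.close_job(): hands the job in; it is judged then, once.
The state is a dict: "time": time; "joint_positions": joint angles; "dq": joint speeds; "tau": joint torques, N m; "tool_pos": TCP position; "tcp_rot": TCP orientation; "contact_force": force on the tool from outside, world axes, zero at the start; "moment": the same for the moment, N m; "grip_width": finger opening in mm; "finger_force": force on a finger pad.
Only numpy, scipy, OpenCV 4.12 (cv2) and the standard library are available. Lean on these libraries where they do the work, as an engineer would, in place of code of your own. Each camera call takes 0.05 s, during which the arm holds its last target. There are 200 camera calls.

## Working session

There is one attempt and no reset: what is moved stays moved. The work goes in short steps, Python scripts to look and compute and a shell command to move; the robot and the scene stay as the last step left them, time stands still between calls to the robot, and variables do not carry over. Pictures are saved under pics/ and viewed, at most 10 in all, crops included, and the job is handed in when it is done.

```bash
mkdir -p pics
python3 - <<'E'
from plant import bot
import cv2,numpy as np,pickle
o=bot.get_obs();print({k:np.round(v,3).tolist() for k,v in o.items()})
d={}
for n in("scene","side"):
    c=bot.capture(n);d[n]=c;cv2.imwrite(f"pics/{n}0.png",c["color"])
    print(n,{k:v for k,v in c.items() if k not in("color",)})
c=bot.capture("wrist");print({k:v for k,v in c.items() if k!="color"})
pickle.dump(d,open("d.pkl","wb"))
E
```

```text
{'time': 0.0, 'joint_positions': [-1.496, 0.343, 1.525, -0.0, 1.275, -0.146], 'dq': [0.0, -0.0, 0.003, -0.001, -0.001, 0.002], 'tau': [-0.001, -43.125, -24.422, 0.072, 0.056, -0.0], 'tool_pos': [114.966, -511.839, 226.04], 'tcp_rot': [-3.14, -0.0, 0.221], 'contact_force': [0.786, 0.407, 0.675], 'moment': [-0.024, 0.011, -0.054], 'finger_force': 0.0, 'grip_width': 91.961}
scene {'fov_y': 49.12664989687644, 'cx': 282.08583655943323, 'cy': 199.92064877332504, 'extrinsics': array([[ 1.97776032e-02,  9.99803000e-01,  1.67533257e-03,
        -6.15964630e+01],
       [-8.34605243e-01,  1.55870770e-02,  5.50627942e-01,
         4.19767708e+02],
       [ 5.50493355e-01, -1.22883423e-02,  8.34749102e-01,
        -1.88375539e+03],
       [ 0.00000000e+00,  0.00000000e+00,  0.00000000e+00,
         1.00000000e+00]])}
side {'fov_y': 44.025834600460655, 'cx': 284.818319287587, 'cy': 205.23726619636497, 'extrinsics': array([[ 8.44397640e-01, -5.35661914e-01,  7.67716297e-03,
        -4.69818511e+02],
       [ 3.45849128e-01,  5.56015994e-01,  7.55800632e-01,
        -2.80711624e+02],
       [-4.09122239e-01, -6.35541130e-01,  6.54756799e-01,
        -1.66329952e+03],
       [ 0.00000000e+00,  0.00000000e+00,  0.00000000e+00,
         1.00000000e+00]])}
{'fov_y': 66.42265204409674, 'cx': 278.29663420090986, 'cy': 208.7738619025683, 'tool_from_camera': array([[ 5.37412458e-04,  9.66075003e-01,  2.58261107e-01,
         6.95292822e+01],
       [ 9.99999669e-01, -3.61572175e-04, -7.28357598e-04,
        -6.79386370e-01],
       [-6.10268039e-04,  2.58261413e-01, -9.66074878e-01,
        -1.57764915e+02],
       [ 0.00000000e+00,  0.00000000e+00,  0.00000000e+00,
         1.00000000e+00]])}
```

View pics/scene0.png

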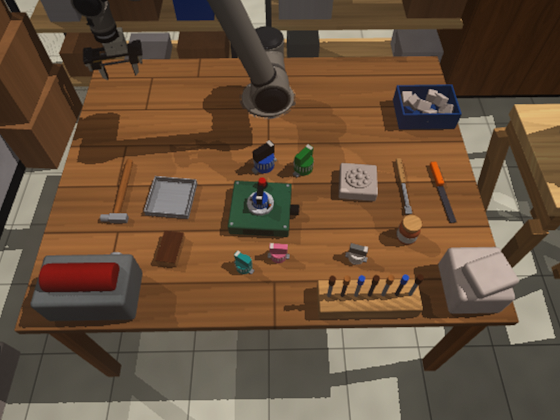

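View pics/side0.png

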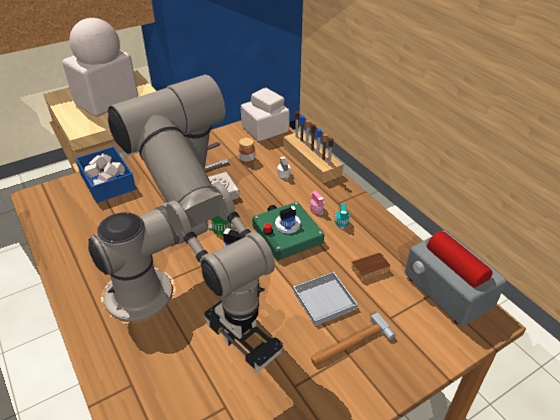

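The scene view shows the dock at about (262,207) with the red button at (262,183), the blue cartridge in its collar at (261,200) and a larger blue look-alike at (264,157). The tray is at (171,197). The side view agrees: dock (288,230), tray (325,297).

```bash
cat > h.py <<'E'
import numpy as np
from scipy.spatial.transform import Rotation as R
def back(c,uv,z,T=None):
    "pixel -> world point at height z (mm); T: world_from_camera"
    f=c["color"].shape[0]/2/np.tan(np.radians(c["fov_y"]/2))
    if T is None: T=np.linalg.inv(c["extrinsics"])
    d=T[:3,:3]@np.array([(uv[0]-c["cx"])/f,-(uv[1]-c["cy"])/f,-1]); o=T[:3,3]
    return o+d*(z-o[2])/d[2]
def wristT(o,c):
    W=np.eye(4); W[:3,:3]=R.from_euler("xyz",o["tcp_rot"]).as_matrix(); W[:3,3]=o["tool_pos"]
    return W@c["tool_from_camera"]
def to_tool(o,dw):
    return R.from_euler("xyz",o["tcp_rot"]).as_matrix().T@np.asarray(dw)
E
python3 - <<'E'
from h import *;import pickle,cv2
d=pickle.load(open("d.pkl","rb"));s=d["scene"]
for n,uv,z in[("btn",(262,182),80),("dockTL",(233,184),50),("dockTR",(292,184),50),("dockBR",(290,232),50),("dockBL",(231,229),50),
 ("trTL",(155,179),25),("trTR",(196,180),25),("trBL",(145,212),25),("trBR",(189,216),25),("decoy",(264,150),80)]:
    print(n,back(s,uv,z).round())
im=s["color"][130:250,130:330];cv2.imwrite("pics/crop0.png",cv2.resize(im,(800,480),interpolation=cv2.INTER_CUBIC))
print(back(d["side"],(268,228),80).round(), back(d["side"],(325,297),4).round())
E
```

```text
btn [483. -16.  80.]
dockTL [ 468. -117.   50.]
dockTR [472.  86.  50.]
dockBR [661.  74.  50.]
dockBL [ 646. -116.   50.]
trTL [ 423. -396.   25.]
trTR [ 430. -251.   25.]
trBL [ 561. -412.   25.]
trBR [ 579. -262.   25.]
decoy [344.  -9.  80.]
[466. -34.  80.] [ 496. -334.    4.]
```

View pics/crop0.png

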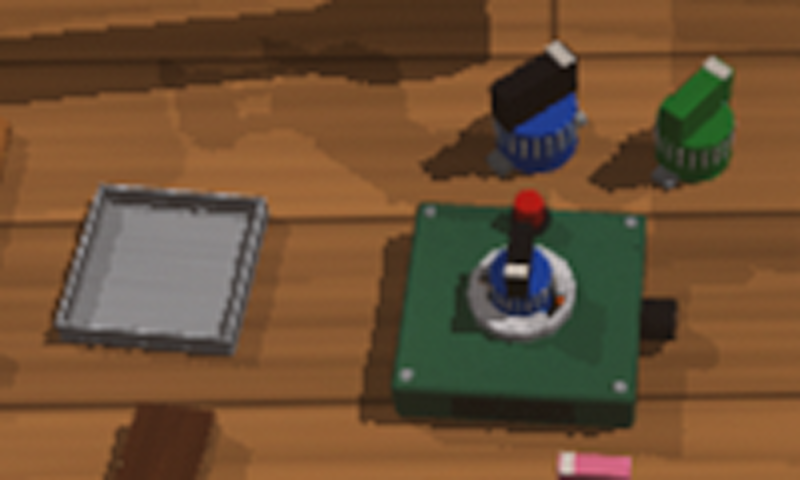

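```bash
python3 -m crank '[[0,0,-0.01,0,0,0.125],[0,0,-0.01,0,0,0.125],[0.034,-0.045,-0.003,0,0,0],[0.034,-0.045,-0.003,0,0,0],[0.034,-0.045,-0.003,0,0,0]]' 0
python3 -m crank '[[0.034,-0.045,-0.003,0,0,0],[0.034,-0.045,-0.003,0,0,0],[0.034,-0.045,-0.003,0,0,0],[0.034,-0.045,-0.003,0,0,0],[0.034,-0.045,-0.003,0,0,0]]'
python3 -m crank '[[0.034,-0.045,0,0,0,0],[0.02,-0.02,0,0,0,0],[0,0,0,0,0,0]]'
python3 - <<'E'
from h import *;from plant import bot;import cv2,pickle
o=bot.get_obs();c=bot.capture("wrist");pickle.dump((o,c),open("w1.pkl","wb"));cv2.imwrite("pics/w1.png",c["color"])
E
```

```text
time: 0.78
tool_pos: [221.6, -378.8, 255.6]
tcp_rot: [-3.141, -0.0, -0.03]
contact_force: [0.7, 0.0, -0.2]
grip_width: 46.6
finger_force: 0.0
time: 1.4
tool_pos: [398.2, -158.7, 270.8]
tcp_rot: [3.141, -0.0, -0.029]
contact_force: [0.2, -0.6, -0.3]
grip_width: 0.8
finger_force: 0.0
time: 1.78
tool_pos: [453.9, -95.6, 270.2]
tcp_rot: [-3.141, 0.001, -0.026]
contact_force: [0.6, -0.6, -0.3]
grip_width: 0.9
finger_force: 0.0
```

View pics/w1.png

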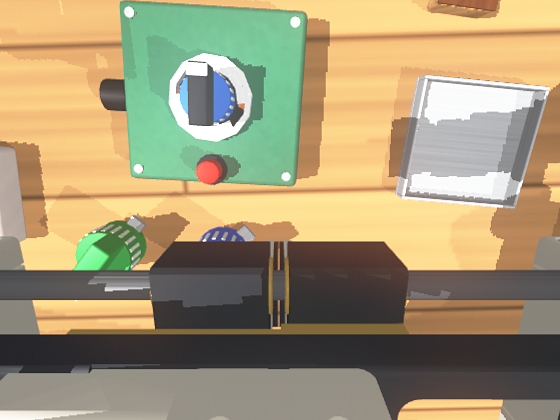

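The wrist view shows the dock with its corner screws at (128,13), (295,22), (138,169) and (286,177). The collar centre is near (210,97), the button near (209,169), and the tray rim spans (425,77) to (517,207).

Run:
```python
from h import *;import pickle,cv2
o,c=pickle.load(open("w1.pkl","rb"));T=wristT(o,c)
B=lambda uv,z:back(c,uv,z,T)[:2].round(1)
h=cv2.cvtColor(c["color"],cv2.COLOR_BGR2HSV)
m=((h[...,0]<6)|(h[...,0]>174))&(h[...,1]>150)&(h[...,2]>90);m[:140]=0;m[195:]=0;m[:,:180]=0;m[:,240:]=0
v,u=np.nonzero(m);print("red",u.mean(),v.mean(),u.min(),u.max(),v.min(),v.max(),B((u.mean(),v.mean()),79))
S=[B(p,50) for p in[(128,13),(295,22),(138,169),(286,177)]];print("screws",S,np.mean(S,0))
g=cv2.inRange(h,(60,60,40),(90,255,255));g[200:]=0
n,l,st,_=cv2.connectedComponentsWithStats(g);k=1+st[1:,4].argmax()
print(cv2.minAreaRect(np.argwhere(l==k)[:,::-1].astype(np.float32)))
print("collar",B((210,97),64))
t=[B(p,25) for p in[(425,77),(549,88),(398,197),(517,207)]];print("tray",t,np.mean(t,0))
```

```text
red 208.98227848101266 172.02278481012658 196 221 161 183 [473.4 -19.8]
screws [array([638.5,  57.8]), array([ 625.7, -117.1]), array([475.,  70.]), array([ 461. , -104.4])] [550.05  -23.425]
((208.0637969970703, 93.41551208496094), (186.5598602294922, 175.46139526367188), 3.3664605617523193)
collar [552.  -24.2]
tray [array([ 570.9, -270. ]), array([ 555. , -417.7]), array([ 427.2, -248.6]), array([ 409.9, -404.1])] [ 490.75 -335.1 ]
```

```bash
python3 -m crank '[[0.0065,-0.039,0,0,0,0.051],[0.0065,-0.039,0.03,0,0,0],[0,0,0.06,0,0,0],[0,0,0.06,0,0,0],[0,0,0,0,0,0]]'
python3 - <<'E'
from h import *;from plant import bot;import cv2
o=bot.get_obs();c=bot.capture("wrist");T=wristT(o,c)
print(o["tool_pos"],o["tcp_rot"])
h=cv2.cvtColor(c["color"],cv2.COLOR_BGR2HSV)
m=((h[...,0]<6)|(h[...,0]>174))&(h[...,1]>150)&(h[...,2]>90)
n,l,st,ce=cv2.connectedComponentsWithStats(m.astype(np.uint8))
for k in range(1,n):
    if st[k,4]>150:print(st[k],ce[k],back(c,ce[k],79,T).round(1))
cv2.imwrite("pics/w2.png",c["color"])
E
```

```text
time: 2.45
tool_pos: [467.0, -20.2, 117.7]
tcp_rot: [-3.141, 0.01, -0.082]
contact_force: [0.2, 0.1, 0.3]
grip_width: 0.6
finger_force: 0.0
[467.02309401 -20.23923205 117.72561157] [-3.14072121  0.0095851  -0.08156554]
[ 255  199   39   43 1342] [274.17958271 219.8338301 ] [476.4 -17.7  79. ]
```

View pics/w2.png

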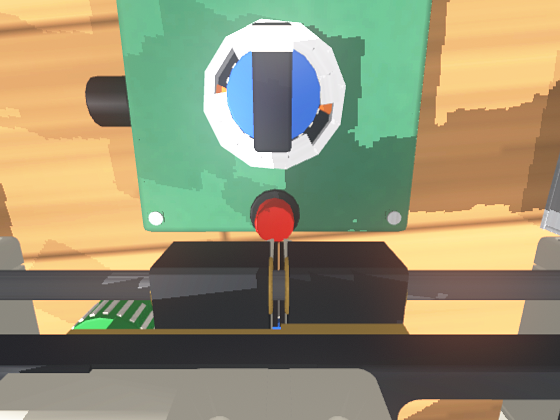

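The wrist view shows the button centred at (274,220), just ahead of the closed fingers (279,240). The collar is at (274,93), with gaps and an orange stop visible.

```bash
python3 -m crank '[[0.005,-0.002,0.01,0,0,0],[0,0,0.015,0,0,0],[0,0,0,0,0,0],[0,0,0,0,0,0]]'
```

```text
time: 3.0
tool_pos: [476.7, -18.5, 97.0]
tcp_rot: [3.141, -0.003, -0.08]
contact_force: [-0.4, -0.5, 0.7]
grip_width: 0.4
finger_force: 0.0
```

```bash
python3 -m crank '[[-0.002,0,0.008,0,0,0],[0,0,0.006,0,0,0],[0,0,0,0,0,0]]'; python3 -m crank '[[0,0,0.002,0,0,0],[0,0,0.002,0,0,0],[0,0,0,0,0,0]]';python3 -m crank '[[0,0,0.002,0,0,0],[0,0,0.002,0,0,0],[0,0,0,0,0,0]]'
```

```text
time: 3.38
tool_pos: [473.2, -18.0, 81.2]
tcp_rot: [-3.142, 0.001, -0.08]
contact_force: [1.2, 0.3, 0.5]
grip_width: 0.4
finger_force: 0.0
time: 3.75
tool_pos: [473.8, -18.1, 77.7]
tcp_rot: [3.141, -0.0, -0.08]
contact_force: [-0.3, 0.0, 0.6]
grip_width: 0.4
finger_force: 0.3
time: 4.12
tool_pos: [473.8, -18.1, 73.5]
tcp_rot: [3.142, -0.0, -0.08]
contact_force: [0.8, 0.5, 0.7]
grip_width: 0.4
finger_force: 0.3
```

```bash
python3 -m crank '[[0,0,0.001,0,0,0]]';python3 -m crank '[[0,0,0.001,0,0,0]]';python3 -m crank '[[0,0,0.0005,0,0,0],[0,0,0,0,0,0]]'
```

```text
time: 4.25
tool_pos: [473.7, -18.1, 72.7]
tcp_rot: [3.142, -0.0, -0.08]
contact_force: [-0.2, -0.2, 3.5]
grip_width: 0.2
finger_force: 1.6
time: 4.38
tool_pos: [473.9, -18.1, 72.1]
tcp_rot: [3.141, -0.001, -0.08]
contact_force: [-3.0, 0.2, 13.6]
grip_width: 0.1
finger_force: 7.1
time: 4.62
tool_pos: [473.8, -18.1, 72.1]
tcp_rot: [3.141, -0.001, -0.08]
contact_force: [-3.1, -0.2, 11.4]
grip_width: -0.0
finger_force: 6.1
```

```bash
python3 -m crank '[[0,0,-0.01,0,0,0],[0,0,-0.05,0,0,0],[0,0,-0.03,0,0,0],[0,0,0,0,0,0],[0,0,0,0,0,0]]'
python3 - <<'E'
from h import *;from plant import bot;import cv2
o=bot.get_obs();c=bot.capture("wrist");T=wristT(o,c)
print(o["tool_pos"],o["tcp_rot"],c["color"].shape)
h=cv2.cvtColor(c["color"],cv2.COLOR_BGR2HSV)
im=c["color"]
m=cv2.inRange(h,(105,150,60),(125,255,255));m[235:]=0
n,l,st,ce=cv2.connectedComponentsWithStats(m)
for k in range(1,n):
    if st[k,4]>80:print(st[k],ce[k])
cv2.imwrite("pics/w3.png",c["color"])
import pickle;pickle.dump((o,c),open("w3.pkl","wb"))
E
```

```text
time: 5.25
tool_pos: [473.0, -18.0, 160.5]
tcp_rot: [-3.142, 0.001, -0.08]
contact_force: [-2.1, -0.1, -0.1]
grip_width: 0.1
finger_force: 0.0
[473.03587338 -17.96266206 160.46890543] [-3.14154794e+00  1.38963945e-03 -8.01782847e-02] (420, 560, 3)
[294  78  22  66 793] [304.04161412 113.10718789]
```

View pics/w3.png

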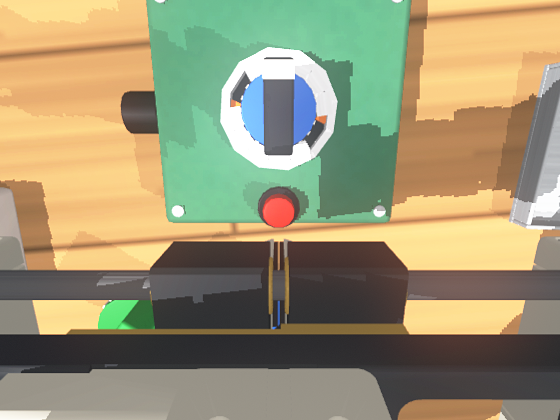

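The button is down at (278,210). The bar's top runs from (263..294, 59) to (264..292, 154), and the collar centre is at about (279,107).

Run:
```python
from h import *;import pickle
o,c=pickle.load(open("w3.pkl","rb"));T=wristT(o,c)
p=[back(c,q,121,T) for q in((264,59),(294,59),(264,154),(292,154))];m=np.mean(p,0)
print(np.round(p,1),m);f=(p[0]+p[1])/2-(p[2]+p[3])/2;print("yaw",np.arctan2(f[1],f[0]))
print("collar",back(c,(279,107),64,T))
print("tool shift",to_tool(o,m-o["tool_pos"]))
```

```text
[[577.7 -17.6 121. ]
 [576.3 -34.5 121. ]
 [524.7 -12.8 121. ]
 [523.3 -29.8 121. ]] [550.50521037 -23.66990678 121.        ]
yaw -0.0905120813249812
collar [553.70924393 -24.3893965   64.        ]
tool shift [77.73234181 -0.5140358  39.36094657]
```

```bash
python3 -m crank '[[0.038,0,0,0,0,0.005],[0.04,0,0,0,0,0],[0,0,0,0,0,0],[0,0,0,0,0,0]]' 80; python3 -m crank '[[0,0,0.02,0,0,0],[0,0,0.03,0,0,0],[0,0,0.015,0,0,0],[0,0,0,0,0,0],[0,0,0,0,0,0]]'
```

```text
time: 5.8
tool_pos: [550.0, -24.3, 159.8]
tcp_rot: [-3.141, 0.004, -0.085]
contact_force: [0.1, 0.4, 0.3]
grip_width: 35.8
finger_force: 0.0
time: 6.42
tool_pos: [551.8, -24.6, 97.1]
tcp_rot: [3.141, -0.001, -0.085]
contact_force: [-0.2, -0.1, 0.0]
grip_width: 73.2
finger_force: 0.0
```

```bash
python3 -m crank '[[0,0,0.0015,0,0,0],[0,0,0,0,0,0],[0,0,0,0,0,0],[0,0,0,0,0,0],[0,0,0,0,0,0]]' 0;python3 -m crank '[[0,0,0,0,0,0],[0,0,0,0,0,0],[0,0,0,0,0,0]]'; python3 -c "
from plant import bot;print(bot.get_obs()['moment'])"
```

```text
time: 7.05
tool_pos: [551.4, -24.5, 94.7]
tcp_rot: [3.142, 0.0, -0.085]
contact_force: [-0.2, 0.4, 0.4]
grip_width: 28.0
finger_force: 0.0
time: 7.42
tool_pos: [551.4, -24.4, 94.6]
tcp_rot: [-3.142, 0.0, -0.085]
contact_force: [-0.0, 0.2, -1.1]
grip_width: 17.9
finger_force: 30.0
[ 1.12662517e-01 -2.41659924e-02 -5.16806447e-05]
```

```bash
cat > m.sh <<'E'
python3 -c "
from plant import bot;import numpy as np;o=bot.get_obs();print('yaw %.3f M %s F %s'%(o['tcp_rot'][2],np.round(o['moment'],3),np.round(o['contact_force'],1)))"
E
python3 -m crank '[[0,0,0,0,0,-0.05],[0,0,0,0,0,-0.05],[0,0,0,0,0,-0.05],[0,0,0,0,0,0]]'>/dev/null; sh m.sh
python3 -m crank '[[0,0,0,0,0,-0.1],[0,0,0,0,0,-0.1],[0,0,0,0,0,-0.1],[0,0,0,0,0,-0.1],[0,0,0,0,0,0]]'; sh m.sh
python3 -m crank '[[0,0,0,0,0,-0.05],[0,0,0,0,0,-0.05],[0,0,0,0,0,-0.05],[0,0,0,0,0,0]]'>/dev/null; sh m.sh
```

```text
yaw 0.064 M [-0.287  0.003 -0.03 ] F [-1.2 -1.4 -0.1]
time: 8.55
tool_pos: [551.4, -24.6, 94.6]
tcp_rot: [3.141, 0.0, 0.463]
contact_force: [0.4, -0.3, -0.7]
grip_width: 18.2
finger_force: 30.0
yaw 0.463 M [-0.23  -0.104  0.007] F [ 0.4 -0.3 -0.7]
yaw 0.612 M [-0.252 -0.043 -0.015] F [ 0.5 -0.9 -1.3]
```

```bash
for i in 1; do
python3 -m crank '[[0,0,0,0,0,-0.03],[0,0,0,0,0,0]]'>/dev/null; sh m.sh
python3 -m crank '[[0,0,0,0,0,-0.03],[0,0,0,0,0,0]]'>/dev/null; sh m.sh
python3 -m crank '[[0,0,0,0,0,-0.03],[0,0,0,0,0,0]]'>/dev/null; sh m.sh
python3 -m crank '[[0,0,0,0,0,-0.03],[0,0,0,0,0,0]]'>/dev/null; sh m.sh; done
```

```text
yaw 0.644 M [-0.179 -0.076 -0.033] F [ 0.7 -0.7 -1.4]
yaw 0.675 M [-0.157 -0.079  0.058] F [-0.3 -0.5 -1.8]
yaw 0.705 M [-0.145 -0.043 -0.001] F [ 0.6 -0.5 -1. ]
yaw 0.735 M [-0.186  0.04  -0.031] F [ 0.5 -0.9 -2.1]
```

```bash
python3 -m crank '[[0,0,0,0,0,-0.03],[0,0,0,0,0,0]]'>/dev/null; sh m.sh
python3 -m crank '[[0,0,0,0,0,-0.03],[0,0,0,0,0,0]]'>/dev/null; sh m.sh
python3 -m crank '[[0,0,0,0,0,-0.03],[0,0,0,0,0,0]]'>/dev/null; sh m.sh
python3 -m crank '[[0,0,0,0,0,-0.03],[0,0,0,0,0,0]]'>/dev/null; sh m.sh
```

```text
yaw 0.765 M [-0.065 -0.013  0.034] F [ 0.1 -0.3 -2.8]
yaw 0.795 M [-0.12  -0.04   0.045] F [-0.7 -0.6 -3.2]
yaw 0.825 M [-0.041 -0.058  0.073] F [-0.3  0.4 -2.7]
yaw 0.855 M [-0.074 -0.055  0.021] F [ 0.7 -0.7 -3.9]
```

```bash
python3 -m crank '[[0,0,0,0,0,-0.03],[0,0,0,0,0,0]]'; sh m.sh
python3 -m crank '[[0,0,0,0,0,-0.03],[0,0,0,0,0,0]]'>/dev/null; sh m.sh
python3 -m crank '[[0,0,0,0,0,-0.03],[0,0,0,0,0,0]]'>/dev/null; sh m.sh
python3 -m crank '[[0,0,0,0,0,-0.03],[0,0,0,0,0,0]]'>/dev/null; sh m.sh
```

```text
time: 11.3
tool_pos: [551.4, -24.5, 94.7]
tcp_rot: [-3.142, -0.0, 0.885]
contact_force: [0.4, -0.5, -3.7]
grip_width: 17.8
finger_force: 30.0
yaw 0.885 M [-0.105 -0.057 -0.028] F [ 0.4 -0.5 -3.7]
yaw 0.915 M [-0.008 -0.119  0.092] F [-0.2  0.1 -3.4]
yaw 0.945 M [-0.041 -0.047 -0.009] F [-0.6  0.2 -2.9]
yaw 0.975 M [-0.099 -0.065  0.008] F [ 0.1  1.  -3.4]
```

```bash
python3 -m crank '[[0,0,0,0,0,-0.03],[0,0,0,0,0,0]]'>/dev/null; sh m.sh
python3 -m crank '[[0,0,0,0,0,-0.03],[0,0,0,0,0,0]]'>/dev/null; sh m.sh
python3 -m crank '[[0,0,0,0,0,-0.03],[0,0,0,0,0,0]]'>/dev/null; sh m.sh
python3 -m crank '[[0,0,0,0,0,-0.03],[0,0,0,0,0,0]]'>/dev/null; sh m.sh
```

```text
yaw 1.005 M [-0.033 -0.04  -0.002] F [-0.9 -0.3 -3.5]
yaw 1.035 M [ 0.179  0.419 -0.015] F [-2.4  1.8 -0.9]
yaw 1.065 M [ 0.178  0.735 -0.208] F [-4.   1.6 -0.9]
yaw 1.095 M [ 0.274  0.926 -0.479] F [-5.5  1.1  1.1]
```

Stop felt from a tool yaw of about 1.04 (1.12 rad of turn). I'll ease back to touch and lift.

```bash
python3 -m crank '[[0,0,0,0,0,0.045],[0,0,0,0,0,0],[0,0,0,0,0,0]]'; sh m.sh
python3 -m crank '[[0,0,-0.002,0,0,0],[0,0,0,0,0,0]]'>/dev/null; sh m.sh
python3 -m crank '[[0,0,-0.002,0,0,0],[0,0,0,0,0,0]]'>/dev/null; sh m.sh
```

```text
time: 13.42
tool_pos: [551.0, -24.4, 94.7]
tcp_rot: [-3.141, 0.0, 1.05]
contact_force: [-4.5, 2.5, 0.4]
grip_width: 17.8
finger_force: 30.0
yaw 1.050 M [ 0.277  0.839 -0.218] F [-4.5  2.5  0.4]
yaw 1.050 M [ 0.316  0.664 -0.145] F [-3.3  1.7 -6.1]
yaw 1.050 M [ 0.449  0.687 -0.15 ] F [-3.7  2.6 -7.2]
```

```bash
python3 -m crank '[[0,-0.001,0,0,0,0.012],[0,0,0,0,0,0]]'; sh m.sh
python3 -m crank '[[0,0,-0.002,0,0,0],[0,0,0,0,0,0]]'>/dev/null; sh m.sh
```

```text
time: 14.18
tool_pos: [550.9, -24.2, 99.0]
tcp_rot: [3.14, -0.0, 1.038]
contact_force: [-2.0, 1.3, -5.7]
grip_width: 17.7
finger_force: 30.0
yaw 1.038 M [ 0.189  0.264 -0.136] F [-2.   1.3 -5.7]
yaw 1.038 M [-0.055  0.031 -0.011] F [-0.3 -0.7 -2.7]
```

Free now. I'll lift on and out.

```bash
python3 -m crank '[[0,0,-0.002,0,0,0],[0,0,-0.002,0,0,0],[0,0,0,0,0,0]]'; sh m.sh
python3 -m crank '[[0,0,-0.005,0,0,0],[0,0,-0.005,0,0,0],[0,0,0,0,0,0]]'; sh m.sh
python3 -m crank '[[0,0,-0.015,0,0,0],[0,0,-0.03,0,0,0],[0,0,-0.03,0,0,0],[0,0,0,0,0,0]]'; sh m.sh
```

```text
time: 14.8
tool_pos: [550.9, -24.1, 105.1]
tcp_rot: [3.141, -0.0, 1.038]
contact_force: [-0.1, -0.2, -3.8]
grip_width: 17.9
finger_force: 30.0
yaw 1.038 M [-0.098 -0.022 -0.052] F [-0.1 -0.2 -3.8]
time: 15.18
tool_pos: [550.9, -24.1, 115.3]
tcp_rot: [3.14, -0.0, 1.038]
contact_force: [0.4, -0.4, -4.0]
grip_width: 17.4
finger_force: 30.0
yaw 1.038 M [-0.035 -0.101 -0.008] F [ 0.4 -0.4 -4. ]
time: 15.68
tool_pos: [552.1, -24.3, 192.6]
tcp_rot: [3.136, -0.002, 1.038]
contact_force: [0.7, -0.9, -4.3]
grip_width: 17.9
finger_force: 30.0
yaw 1.038 M [-0.074 -0.059 -0.027] F [ 0.7 -0.9 -4.3]
```

```bash
python3 -m crank '[[-0.03,0.0106,0,0,0,0],[-0.05,0.0177,0,0,0,0],[-0.05,0.0177,0,0,0,0],[-0.05,0.0177,0,0,0,0],[-0.05,0.0177,0,0,0,0]]'
python3 -m crank '[[-0.045,0.016,0,0,0,0],[-0.023,0.0085,0,0,0,0],[0,0,0.03,0,0,0],[0,0,0,0,0,0],[0,0,0,0,0,0]]'
python3 - <<'E'
from plant import bot;import cv2
cv2.imwrite("pics/s2.png",cv2.resize(bot.capture("scene")["color"][120:260,90:330],(800,467),interpolation=cv2.INTER_CUBIC))
E
```

```text
time: 16.3
tool_pos: [502.7, -264.7, 188.4]
tcp_rot: [-3.14, -0.0, 1.038]
contact_force: [0.9, -0.0, -3.0]
grip_width: 17.9
finger_force: 30.0
time: 16.92
tool_pos: [490.8, -333.9, 160.1]
tcp_rot: [3.141, -0.0, 1.039]
contact_force: [0.5, -0.4, -3.2]
grip_width: 17.7
finger_force: 30.0
```

View pics/s2.png

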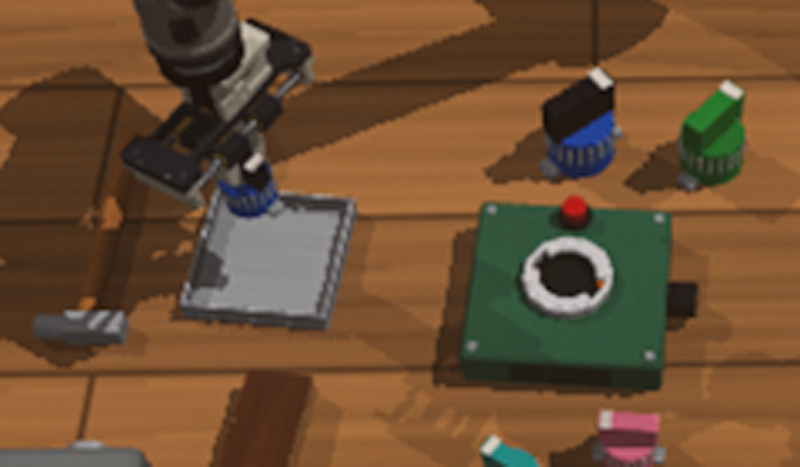

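The empty collar and the blue cartridge held over the tray (250,190 in the crop) are visible. The tray is clear for lowering.

```bash
python3 -m crank '[[0,0,0.04,0,0,0],[0,0,0.04,0,0,0],[0,0,0.02,0,0,0],[0,0,0,0,0,0],[0,0,0,0,0,0]]'
python3 -m crank '[[0,0,0.004,0,0,0],[0,0,0.002,0,0,0],[0,0,0,0,0,0],[0,0,0,0,0,0]]'
python3 -m crank '[[0,0,0.002,0,0,0],[0,0,0.001,0,0,0],[0,0,0,0,0,0]]'
```

```text
time: 17.6
tool_pos: [491.4, -335.0, 61.5]
tcp_rot: [3.139, 0.001, 1.038]
contact_force: [1.3, 0.5, -3.6]
grip_width: 17.9
finger_force: 30.0
time: 18.1
tool_pos: [490.4, -334.6, 53.9]
tcp_rot: [3.141, 0.0, 1.038]
contact_force: [-0.3, 1.1, -3.1]
grip_width: 18.0
finger_force: 30.0
time: 18.48
tool_pos: [490.3, -334.4, 50.6]
tcp_rot: [-3.141, -0.0, 1.038]
contact_force: [0.1, 0.2, -3.4]
grip_width: 17.9
finger_force: 30.0
```

```bash
python3 -m crank '[[0,0,0.001,0,0,0],[0,0,0,0,0,0]]' | grep -E "pos|cont"
python3 -m crank '[[0,0,0.0007,0,0,0],[0,0,0,0,0,0]]'| grep -E "pos|cont"
```

```text
tool_pos: [490.3, -334.5, 49.6]
contact_force: [0.3, 0.0, -3.3]
tool_pos: [490.3, -334.5, 49.0]
contact_force: [-0.4, -0.4, -3.7]
```

```bash
python3 -m crank '[[0,0,0.0007,0,0,0],[0,0,0,0,0,0]]' | grep -E "pos|cont"
python3 -m crank '[[0,0,0.0005,0,0,0],[0,0,0,0,0,0]]'| grep -E "pos|cont"
```

```text
tool_pos: [490.4, -334.5, 48.7]
contact_force: [-0.6, 0.7, -0.5]
tool_pos: [490.3, -334.6, 48.6]
contact_force: [-2.8, 1.6, 4.2]
```

Standing on the floor. I'll release it and retreat.

```bash
python3 -m crank '[[0,0,-0.0003,0,0,0],[0,0,0,0,0,0],[0,0,0,0,0,0],[0,0,0,0,0,0],[0,0,0,0,0,0]]' 50
python3 -m crank '[[0,0,-0.01,0,0,0],[0,0,-0.04,0,0,0],[0,0,-0.06,0,0,0],[0,0,-0.06,0,0,0],[0,0,0,0,0,0]]'
python3 -m crank '[[-0.05,0,0,0,0,0],[-0.05,0,0,0,0,0],[0,0,0,0,0,0],[0,0,0,0,0,0]]'
python3 - <<'E'
from plant import bot;import cv2
a=cv2.resize(bot.capture("scene")["color"][120:260,90:330],(800,467),interpolation=cv2.INTER_CUBIC)
cv2.imwrite("pics/f.png",a)
E
```

```text
time: 20.1
tool_pos: [490.3, -334.5, 48.1]
tcp_rot: [3.142, 0.0, 1.038]
contact_force: [1.1, 0.3, -0.0]
grip_width: 46.0
finger_force: 0.0
time: 20.72
tool_pos: [492.3, -336.2, 224.7]
tcp_rot: [3.13, 0.002, 1.038]
contact_force: [-0.5, -0.7, -0.1]
grip_width: 45.6
finger_force: 0.0
time: 21.22
tool_pos: [439.4, -420.1, 217.6]
tcp_rot: [-3.141, -0.001, 1.037]
contact_force: [0.2, 0.4, 0.1]
grip_width: 46.1
finger_force: 0.0
```

View pics/f.png

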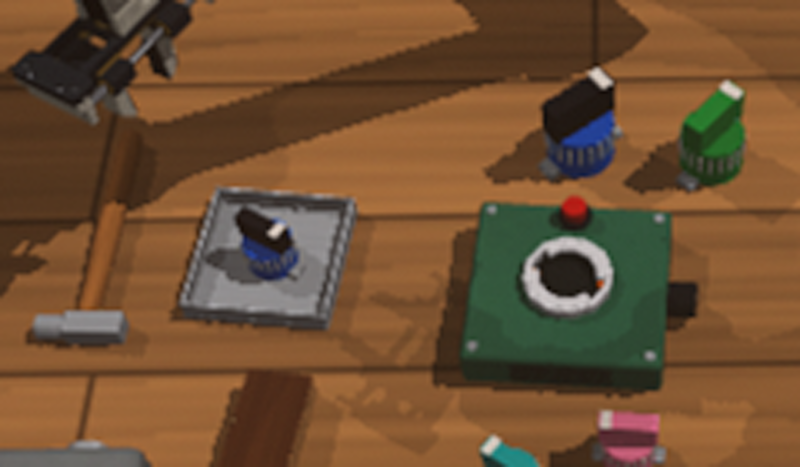

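The cartridge stands upright in the middle of the tray at (268,245), the gripper is clear, and everything else is where it was.

```bash
python3 -c "
from plant import bot;print(bot.close_job())"
```

```text
the job is handed in; nothing more can be done
None
```

The job is handed in: the blue cartridge is out of the dock and standing upright, released, in the middle of the steel tray, about 21 s into the 72 s limit, with nothing else seen to move in the final picture of the dock and tray.

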